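# Draw out the amber lens's catch tray of the lens drill

### The arm

A 7-joint arm with a two-finger parallel gripper is mounted at the origin on the work surface. World frame = base frame: x ahead of the robot, y to its left, z up, the work surface at z = 0. Lengths are in m, angles in rad, forces in N, time in s.
With the tool pointing down it reaches from about 0.4 to 0.85 m from the base axis. Payload 4.5 kg.
Tool frame: the origin (TCP) lies on the centre line of the jaws, within the pads' length; the fingertips stand finger_overhang ahead of it and the grasp point (between the pads) lies 5 mm behind it (finger_overhang is the distance from the TCP to the fingertips, in m); x points along the fingers, y is the direction in which the jaws open and shut, and the axes are right-handed (so a half turn about x gives the same grasp; the last joint's range is limited). The gripper opens to 88 mm and grips with 3 to 60 N. Pads are 18 mm wide; open, the fingers measure 123 mm over their backs; the gripper's body (75 mm by 187 mm) begins 45 mm behind the grasp point.
Start: joints at [-1.07, 0.689, -0.195, 1.565, 0.157, 0.902, -0.215], TCP at [0.281, 0.558, 0.253] pointing down, gripper open.
Joint ranges: [-3.01, 3.01], [-0.46, 2.08], [-1.47, 1.51], [0.13, 2.56], [-1, 4.14], [0.04, 2.09], [-2.66, 2.66]. Speed limits (rad/s): [2.57, 2.57, 3.14, 3.14, 3.14, 3.14, 3.14].

### API

Orientations are given as a rotation vector (axis times angle).
In Python, from rig import read_state, get_image, finish_job, finger_overhang gives the robot as it stands. The module is installed in compiled form; this text tells all that it offers.
- The arm moves only by the tool move_arm, never from a script. Its argument "steps" is a list of rows, each a list of 3 entries, a list of its own where there are three numbers: the turn, a rotation vector about the tool's x, y, z in degrees, then the shift along the tool's x, y, z in cm, then the opening, from -1 (shut) to 1 (fully open). A call has exactly 8 rows; each row is the pose to reach, as a shift and turn from the pose commanded when the call began, along the tool's axes at that moment; what a row does not reach only later rows make up. A row lasts 1/8 s, in which the tool goes at most 62.5 mm and 10.7 degrees, less where a joint would pass 70% of its speed; a pose out of reach is approached as far as the arm can. A call with a gripper value outside its range is refused whole. The fingers move at their own pace and stop on an object; the grip force is fixed at half the most. Time passes only in rows, so rows that repeat a pose let the fingers close, or fill a call up. It gives the time, the measured TCP pose, the force and the opening at its end, in the units of the state.
- read_state(): the state, without advancing time (a new reading comes with each control period).
- get_image(name): name is "scene" or "top"; returns a dict with "image" (400x640x3 uint8, blue, green, red), "fx", "fy", "cx", "cy" (pixels), "k1" (the pictures are not rectified: a ray, as slopes to the right and down, at radius r is drawn at 1 + k1 r^2 times it, then the intrinsics apply), "R" (3x3) and "t" (3): a world point X has camera coordinates R X + t. Camera axes: x right, y down, z forward; pixel columns grow to the right and rows downward; lengths in m; the calibration is good to about 2 mm. A picture is of the moment at which its call begins. There is no depth.
- finish_job(): hands the job in, once; it reports no verdict.
The state is a dict: "time": time; "joint_pos": joint angles; "dq": joint speeds; "effort": joint torques, N m; "eef_pos": TCP position; "eef_rot": TCP orientation; "force": force on the tool from outside, world axes, zero at the start; "torque": the same for the moment, N m; "gripper_width": finger opening in m.
Only numpy, scipy, OpenCV 4.12 (cv2) and the standard library are available. Lean on these libraries where they do the work, as an engineer would, in place of code of your own. Each camera call takes 0.05 s, during which the arm holds its last target.

### The job

Press the red stop button on the lens drilling machine right down and let it go; then hook a fingertip behind the raised blue lip of the tray that holds the amber lens and draw that tray out along its rails to its stop. Pull only from behind the lip, without pinching it or pressing on its outer face, and do not touch the lenses: both stay lying in their trays. Leave the green lens's tray in and everything else on the bench where it is, and finish clear of everything.

Things in the scene. Friction and masses are not known exactly. Their poses are not given: they have to be found in the camera images.
- drill: white lens drilling machine fixed to the bench, 290 mm wide (x), 350 deep (y); origin under its middle, front faces its own -y. Column and motor rise 410 mm at the rear (y over -0.04 m). In front, two trays 136 mm apart either side of a 30 mm wide spine (top 58 mm). Clear covers (top 60 mm) roof the lenses from y -0.125 to -0.05 m; lips and finger wells stand before them, open above
- stop (a joint): press depth of the stop button: 0 up, 0.006 m fully down; a 4 N spring returns it; pressed counts from 0.004
- stop_top (a point): centre of the top of the round red stop button, 24 mm across, in a yellow housing on the spine between the two trays; pressed straight down
- tray_near_lip (a point): lens tray on the machine's -x side (nearer the robot). Point: middle of the top edge of the inner (machine-side) face of its blue lip. Axes as the machine's: x along the lip, y into the machine (tray is drawn to -y), z up. Lip 100 mm long, 8 mm thick, top 47 mm above the bench. Behind it an empty finger well, 50 mm along y, 92 mm along x, floor 30 mm below this point, then a low cross wall before the lens
- tray_near_lens_bay (a point): centre of the floor of that tray's lens compartment (92 mm along x, 84 mm along y, 30 mm below the lip's top, side and cross walls 12 mm above its floor); it begins 54 mm behind the lip's inner face
- tray_near (a joint): how far that tray is drawn out: 0 fully home, 0.10 m at its outer stop; it slides along the machine's -y with about 1.5 N of friction and stays where it is left; starts between 0 and 0.012
- tray_far_lip (a point): lens tray on the machine's +x side (farther from the robot). Point: middle of the top edge of the inner (machine-side) face of its blue lip. Axes as the machine's: x along the lip, y into the machine (tray is drawn to -y), z up. Lip 100 mm long, 8 mm thick, top 47 mm above the bench. Behind it an empty finger well, 50 mm along y, 92 mm along x, floor 30 mm below this point, then a low cross wall before the lens
- tray_far_lens_bay (a point): centre of the floor of that tray's lens compartment (92 mm along x, 84 mm along y, 30 mm below the lip's top, side and cross walls 12 mm above its floor); it begins 54 mm behind the lip's inner face
- tray_far (a joint): how far that tray is drawn out: 0 fully home, 0.10 m at its outer stop; it slides along the machine's -y with about 1.5 N of friction and stays where it is left; starts between 0 and 0.012
- amber_lens: orange (amber) lens blank, loose, 56 mm across, 10 mm thick, lying flat in the lens compartment of one of the two trays; origin at the centre of its underside
- green_lens: dark green lens blank of the same size, loose, lying flat in the other tray; origin at the centre of its underside
- ink_mid (a point): bystander, loose: dark ink bottle with blue cap, 38 mm across, 85 mm tall; point half-way up
- wipes_mid (a point): bystander, loose: white and light-blue box, 75 x 115 x 65 mm tall; point at its centre
- bit_jar_mid (a point): bystander, loose: small clear jar with red lid, 44 mm across, 50 mm tall; point half-way up
- screwdriver: bystander, loose: screwdriver lying on the bench, 150 mm long; origin under its middle, x along it
- case_mid (a point): bystander, loose: black spectacle case, 160 x 60 x 45 mm tall; point at its centre
- cup_mid (a point): bystander, loose: white cup, 72 mm across, 90 mm tall; point half-way up

How it is judged:
On the way, in this order (a step that is already met when the one before it is completed fails the run):
1. the stop button is pressed down (value of joint stop above 0.004 m), for 0.05 s.
2. the button is let go and up again, the amber lens's tray still in (value of joint stop below 0.002 m), for 0.05 s.
3. the amber lens's tray is being drawn out, after the button (((x of amber_lens in the frame of tray_near_lip between -0.046 and 0.046 m and y of amber_lens in the frame of tray_near_lip between 0.05 and 0.14 m and z of amber_lens in the frame of tray_near_lip between -0.04 and -0.015 m and value of joint tray_near above 0.04 m) or (x of amber_lens in the frame of tray_far_lip between -0.046 and 0.046 m and y of amber_lens in the frame of tray_far_lip between 0.05 and 0.14 m and z of amber_lens in the frame of tray_far_lip between -0.04 and -0.015 m and value of joint tray_far above 0.04 m))), for 0.05 s.
At the end, for the whole second after the job is handed in: The tray holding the amber lens is drawn out at least 90 of its 100 mm with the lens lying in its compartment; the green lens lies in the other tray, which is drawn out less than 30 mm; both lenses at rest; no bystander moved by more than 30 mm (((x of amber_lens in the frame of tray_near_lip between -0.046 and 0.046 m and y of amber_lens in the frame of tray_near_lip between 0.05 and 0.14 m and z of amber_lens in the frame of tray_near_lip between -0.04 and -0.015 m and x of green_lens in the frame of tray_far_lip between -0.046 and 0.046 m and y of green_lens in the frame of tray_far_lip between 0.05 and 0.14 m and z of green_lens in the frame of tray_far_lip between -0.04 and -0.015 m and value of joint tray_near above 0.09 m and value of joint tray_far below 0.03 m and linear speed of each of amber_lens, green_lens below 0.02 m/s and distance of each of ink_mid, wipes_mid, bit_jar_mid, screwdriver, case_mid, cup_mid from where it was at the start of the episode below 0.03 m) or (x of amber_lens in the frame of tray_far_lip between -0.046 and 0.046 m and y of amber_lens in the frame of tray_far_lip between 0.05 and 0.14 m and z of amber_lens in the frame of tray_far_lip between -0.04 and -0.015 m and x of green_lens in the frame of tray_near_lip between -0.046 and 0.046 m and y of green_lens in the frame of tray_near_lip between 0.05 and 0.14 m and z of green_lens in the frame of tray_near_lip between -0.04 and -0.015 m and value of joint tray_far above 0.09 m and value of joint tray_near below 0.03 m and linear speed of each of amber_lens, green_lens below 0.02 m/s and distance of each of ink_mid, wipes_mid, bit_jar_mid, screwdriver, case_mid, cup_mid from where it was at the start of the episode below 0.03 m))); the robot touches nothing.
It fails at once if a lens is lifted or thrown out of its tray (height (world z) of any of amber_lens, green_lens above 0.04 m).
It fails at once if the robot touches a lens (contact force between any of the fingers, the arm and amber_lens above 0.5 N or contact force between any of the fingers, the arm and green_lens above 0.5 N).
It fails at once if the tray with the green lens is drawn out (more than 30 mm) ((x of green_lens in the frame of tray_near_lip between -0.046 and 0.046 m and y of green_lens in the frame of tray_near_lip between 0.05 and 0.14 m and z of green_lens in the frame of tray_near_lip between -0.04 and -0.015 m and value of joint tray_near above 0.03 m) or (x of green_lens in the frame of tray_far_lip between -0.046 and 0.046 m and y of green_lens in the frame of tray_far_lip between 0.05 and 0.14 m and z of green_lens in the frame of tray_far_lip between -0.04 and -0.015 m and value of joint tray_far above 0.03 m)).
It fails at once if a lip is pinched or pressed on its outer face (more than 3 N) (contact force between the fingers and tray_near_front above 3 N or contact force between the fingers and tray_far_front above 3 N).
It fails at once if a bystander is moved by more than 30 mm (distance of any of ink_mid, wipes_mid, bit_jar_mid, screwdriver, case_mid, cup_mid from where it was at the start of the episode above 0.03 m).
It also fails if it takes over 42 s, if anything falls off the work surface, if the arm or the gripper's body presses on something with over 40 N, if the wrist force passes 120 N, or if a joint passes its speed limit or range.

## Working session

There is one attempt and no reset: what is moved stays moved. The work goes in short steps, Python scripts to look and compute and a tool call to move; the robot and the scene stay as the last step left them, time stands still between calls to the robot, and variables do not carry over. Pictures are saved under pics/ and viewed, and the job is handed in when it is done.

Besides the shell and the picture viewer there is one more tool, called after "Call:" by a JSON object that holds its "name" and its "arguments", one argument or row to a line. move_arm: Moves the arm, as the interface text tells. Its arguments: {"type":"object","properties":{"steps":{"type":"array","items":{"type":"array"}}},"required":["steps"]}

```bash
mkdir -p pics; python3 - <<'E'
from rig import *
import cv2
print(read_state(), finger_overhang)
for n in("scene","top"):
    d=get_image(n); cv2.imwrite(f"pics/{n}0.png",d["image"])
    print(n,{k:v for k,v in d.items() if k!="image"})
E
```

```text
{'time': 0.0, 'joint_pos': array([-1.07020362,  0.68998179, -0.19449707,  1.56632324,  0.15735195,
        0.90249642, -0.21507431]), 'dq': array([ 0.00059995,  0.00092662, -0.00033339,  0.00082017, -0.00025555,
       -0.00037052,  0.00091804]), 'effort': array([-3.70620965e-04, -5.27556860e+01, -1.26716405e+00, -1.53437752e+01,
       -5.27710444e-02,  6.32813302e-03,  1.67391531e-04]), 'eef_pos': array([0.28105951, 0.5575735 , 0.2519165 ]), 'eef_rot': array([ 0.36450533,  1.53988844, -0.36734966]), 'force': array([-0.24486042, -0.11721857,  0.26774648]), 'torque': array([-0.00370303, -0.00735896,  0.0052109 ]), 'gripper_width': 0.08813809713333846} 0.014
scene {'fx': 366.9884323313101, 'fy': 366.9884323313101, 'cx': 319.3140832955274, 'cy': 197.19670605806604, 'k1': -0.08144138460749925, 'R': array([[ 0.64388237,  0.76511224, -0.00433092],
       [ 0.55397098, -0.4700853 , -0.6871215 ],
       [-0.52776097,  0.44002622, -0.72652962]]), 't': array([-0.32312864, -0.24371508,  1.39381454])}
top {'fx': 408.69932890672436, 'fy': 408.69932890672436, 'cx': 320.80076219395994, 'cy': 206.28758891585693, 'k1': -0.04971950157028642, 'R': array([[-0.05899173, -0.99824461, -0.00526101],
       [-0.97547012,  0.05876391, -0.21214345],
       [ 0.21208021, -0.00738275, -0.97722438]]), 't': array([-0.01214416,  0.54190537,  1.45266257])}
```

View pics/scene0.png

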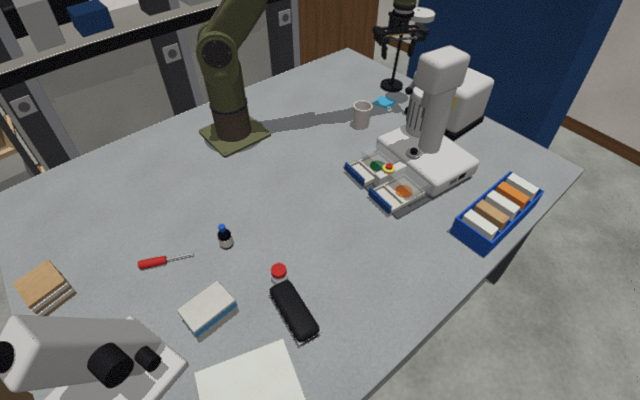

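View pics/top0.png

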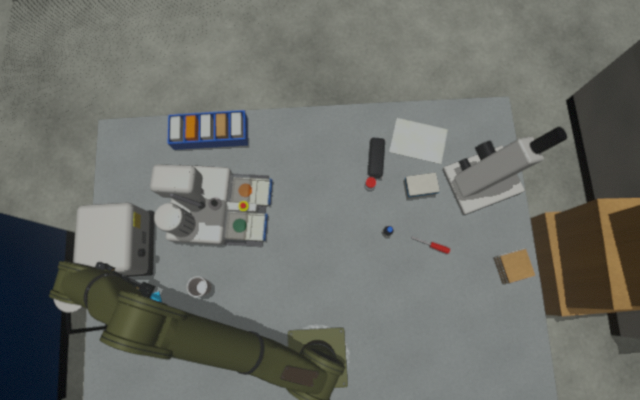

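The drill sits at left in the top view (about 215,205), with its front facing image right (world −y). The amber lens at (245,189) is in the far tray and the green at (240,226) in the near one. The red button is at about (243,206). I'll enlarge these.

```bash
python3 - <<'E'
import cv2
a=cv2.imread("pics/top0.png")[160:255,190:290]; cv2.imwrite("pics/topc.png",cv2.resize(a,None,fx=6,fy=6,interpolation=cv2.INTER_CUBIC))
a=cv2.imread("pics/scene0.png")[135:225,335:465]; cv2.imwrite("pics/scenec.png",cv2.resize(a,None,fx=6,fy=6,interpolation=cv2.INTER_CUBIC))
E
```

```text
(no output)
```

View pics/topc.png

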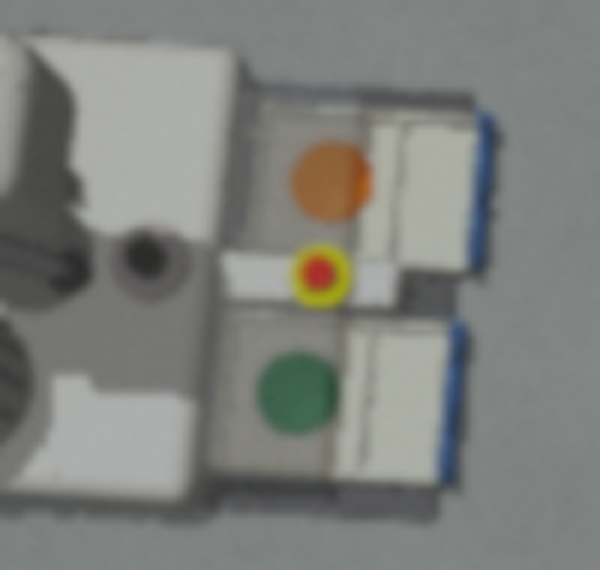

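View pics/scenec.png

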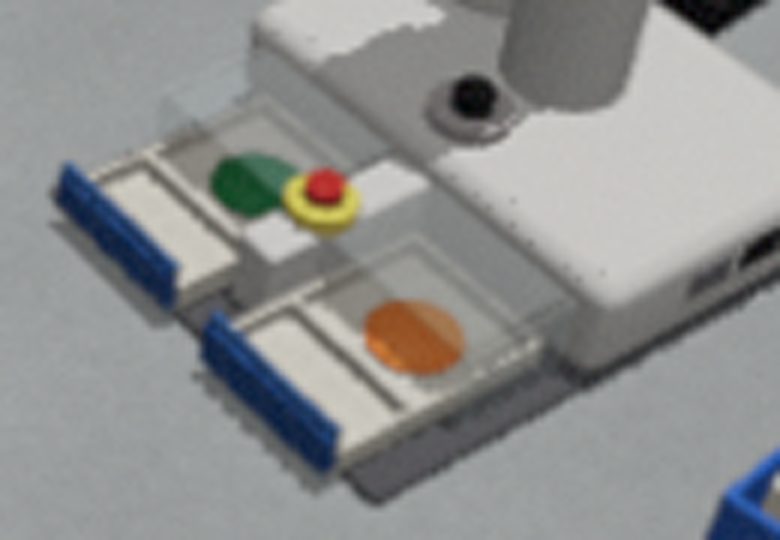

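```bash
cat > h.py <<'E'
import numpy as np, cv2
from rig import *
def load():
    out={}
    for n in("scene","top"):
        d=get_image(n); out[n]=d
    return out
def ray(d,px):
    u=np.array([(px[0]-d["cx"])/d["fx"],(px[1]-d["cy"])/d["fy"]])
    K=np.eye(3); 
    p=cv2.undistortPoints(np.array([[u]]),K,np.array([d["k1"],0,0,0.]))[0,0]
    R=np.array(d["R"]);return -R.T@d["t"], R.T@np.array([p[0],p[1],1])
def atz(d,px,z):
    c,v=ray(d,px); return c+v*(z-c[2])/v[2]
def tri(d1,p1,d2,p2):
    c1,v1=ray(d1,p1);c2,v2=ray(d2,p2)
    s=np.linalg.lstsq(np.c_[v1,-v2],c2-c1,rcond=None)[0]
    a=c1+v1*s[0];b=c2+v2*s[1];return (a+b)/2,np.linalg.norm(a-b)
def proj(d,X):
    p=np.array(d["R"])@X+d["t"]; u=p[:2]/p[2]; u=u*(1+d["k1"]*(u@u)); return u*d["fx"]+[d["cx"],d["cy"]]
def tc(x,y,o=(190,160),s=6): return (o[0]+(x+.5)/s-.5,o[1]+(y+.5)/s-.5)
E
python3 - <<'E'
from h import *
np.set_printoptions(precision=4,suppress=True)
D=load();T=D["top"];S=D["scene"]
sc=lambda x,y:tc(x,y,(335,135))
print("cams",ray(T,(0,0))[0],ray(S,(0,0))[0])
print("btn",tri(T,tc(319,273),S,sc(326,180)))
for n,a in dict(fi1=(476,112),fi2=(468,270),fo1=(495,112),fo2=(485,272),ni1=(452,322),ni2=(437,486),no1=(467,322),no2=(454,486)).items(): print("T",n,atz(T,tc(*a),.047))
for n,a in dict(fi1=(340,437),fi2=(222,315),ni1=(178,268),ni2=(72,166)).items(): print("S",n,atz(S,sc(*a),.047))
for n,a in dict(amb=(332,181),grn=(298,393)).items(): print(n,atz(T,tc(*a),.027))
for n,a in dict(amb=(414,336),grn=(254,184)).items(): print(n,atz(S,sc(*a),.027))
E
```

```text
cams [ 0.2198 -0.0332  1.5345] [ 1.0787 -0.4807  0.8438]
btn (array([0.557 , 0.2401, 0.0793]), np.float64(0.000753088079475585))
T fi1 [0.6629 0.1453 0.047 ]
T fi2 [0.5611 0.1535 0.047 ]
T fo1 [0.6622 0.1333 0.047 ]
T fo2 [0.5592 0.1429 0.047 ]
T ni1 [0.5287 0.1644 0.047 ]
T ni2 [0.4271 0.1767 0.047 ]
T no1 [0.5281 0.1551 0.047 ]
T no2 [0.4265 0.1663 0.047 ]
S fi1 [0.6671 0.1355 0.047 ]
S fi2 [0.571  0.1518 0.047 ]
S ni1 [0.5318 0.1592 0.047 ]
S ni2 [0.4369 0.1721 0.047 ]
amb [0.6289 0.2408 0.027 ]
grn [0.4934 0.2648 0.027 ]
amb [0.634  0.2332 0.027 ]
grn [0.4975 0.2556 0.027 ]
```

```bash
python3 - <<'E'
import cv2
a=cv2.imread("pics/top0.png")[165:215,225:285]; cv2.imwrite("pics/topd.png",cv2.resize(a,None,fx=12,fy=12,interpolation=cv2.INTER_LANCZOS4))
a=cv2.imread("pics/scene0.png")[155:220,340:415]; cv2.imwrite("pics/scened.png",cv2.resize(a,None,fx=9,fy=9,interpolation=cv2.INTER_LANCZOS4))
E
```

```text
(no output)
```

View pics/topd.png

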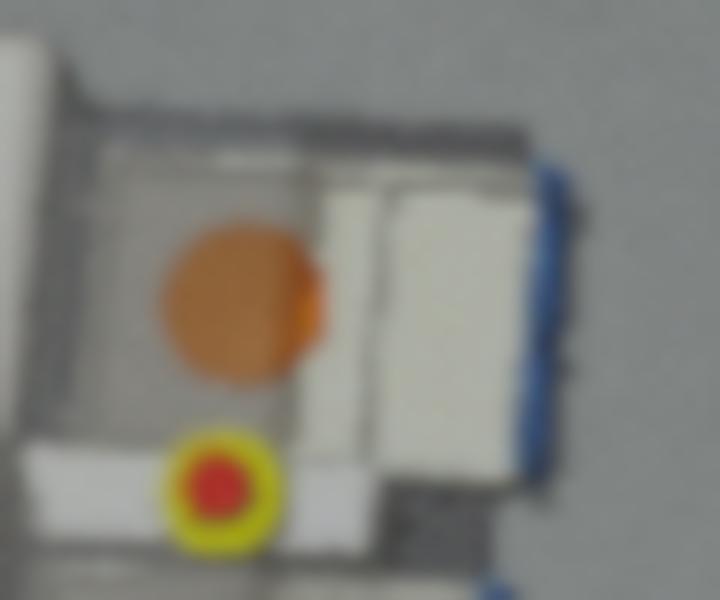

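View pics/scened.png

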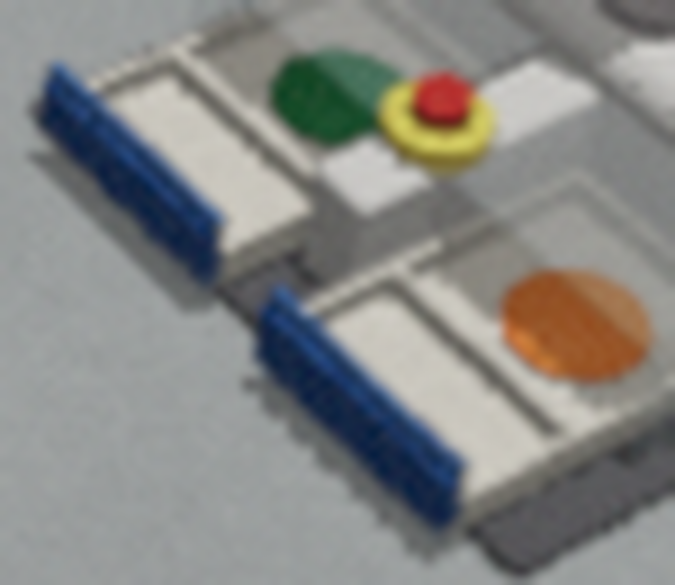

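```bash
cat > ov.py <<'E'
from h import *
import sys
from scipy.optimize import least_squares
np.set_printoptions(precision=4,suppress=True)
D=load();T=D["top"];S=D["scene"]
d=lambda x,y:tc(x,y,(225,165),12); e=lambda x,y:tc(x,y,(340,155),9)
c=lambda x,y:tc(x,y)
# far lip frame: points x along, y inner=0/outer=-.008, z
obs=[("f",(.05,0,.047),T,d(540,160)),("f",(-.05,0,.047),T,d(518,475)),("f",(.05,-.008,.047),T,d(570,175)),("f",(-.05,-.008,.047),T,d(547,482)),
("n",(.05,0,.047),T,c(452,322)),("n",(-.05,0,.047),T,c(437,486)),("n",(.05,-.008,.047),T,c(467,322)),("n",(-.05,-.008,.047),T,c(454,486)),
("f",(-.05,0,.047),S,e(285,285)),("f",(.05,0,.047),S,e(467,466)),
("n",(-.05,0,.047),S,e(60,66)),("n",(.05,0,.047),S,e(222,220))]
def world(p,w,q):
    x,y,df,a=p[0],p[1],p[2],p[3]
    o=np.array([.068,df,0]) if w=="f" else np.array([-.068,0,0])
    q=np.array(q)+o; ca,sa=np.cos(a),np.sin(a)
    return np.array([x+ca*q[0]-sa*q[1],y+sa*q[0]+ca*q[1],q[2]])
f=lambda p:np.concatenate([proj(dd,world(p,w,q))-np.array(u) for w,q,dd,u in obs])
r=least_squares(f,[.55,.16,0,-.1],loss="soft_l1"); print(r.x,f(r.x).reshape(-1,2))
for w in "fn": print(w,world(r.x,w,(0,0,.047)))
for n,dd,o,s,(h,wd) in (("top",T,(190,160),6,(95,100)),("scene",S,(335,135),6,(90,130))):
    im=cv2.resize(dd["image"][o[1]:o[1]+h,o[0]:o[0]+wd],None,fx=s,fy=s,interpolation=cv2.INTER_CUBIC)
    def line(w,qs):
        P=[((proj(dd,world(r.x,w,q))-o)+.5)*s-.5 for q in qs]
        cv2.polylines(im,[np.int32(P)],True,(0,0,255),1)
    for w in "fn":
        line(w,[(-.05,0,.047),(.05,0,.047),(.05,-.008,.047),(-.05,-.008,.047)])
        line(w,[(-.046,0,.017),(.046,0,.017),(.046,.05,.017),(-.046,.05,.017)])
        line(w,[(-.046,.054,.017),(.046,.054,.017),(.046,.138,.017),(-.046,.138,.017)])
    cv2.imwrite(f"pics/ov_{n}{sys.argv[1]}.png",im)
E
python3 ov.py 1
```

```text
[ 0.5466  0.1607 -0.0051 -0.1242] [[ 0.488   0.2614]
 [-0.133  -0.2722]
 [ 0.0879 -0.8612]
 [-0.4208 -0.7221]
 [ 0.3988 -0.0492]
 [ 0.3632 -0.6901]
 [ 0.0375  0.0865]
 [-0.3026 -0.548 ]
 [-0.9486 -0.6226]
 [ 0.0679 -0.5909]
 [-0.4388 -1.1799]
 [ 0.1893 -0.7801]]
f [0.6135 0.1472 0.047 ]
n [0.4792 0.1691 0.047 ]
```

View pics/ov_top1.png

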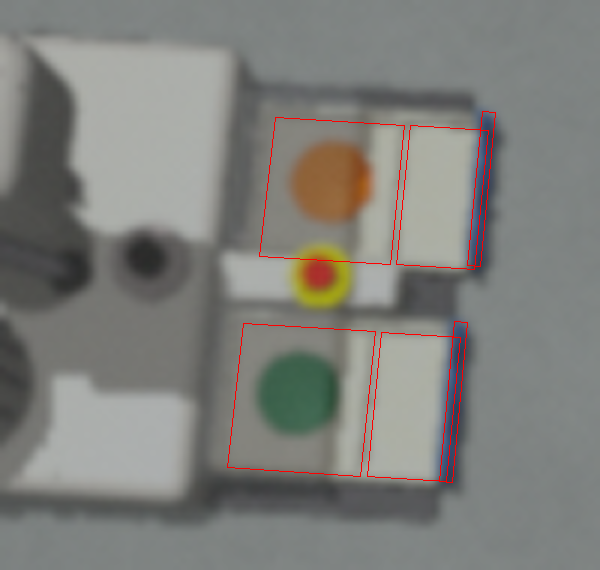

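View pics/ov_scene1.png

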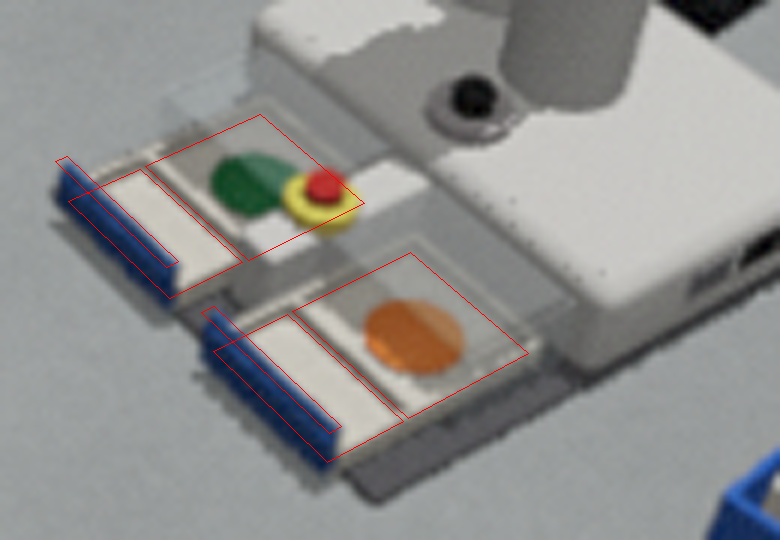

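```bash
python3 - <<'E'
from h import *
np.set_printoptions(precision=4,suppress=True)
D=load();T=D["top"];S=D["scene"]
d=lambda x,y:tc(x,y,(335,135)); 
print("body right front top corner",tri(T,tc(238,48),S,d(605,305)))
print("body left front corner",tri(T,tc(190,500),S,d(255,20)))
print("knob",tri(T,tc(147,257),S,d(473,93)))
for n in ("top","scene"):
    im=D[n]["image"]; o=(145,155,130,100) if n=="top" else (370,35,130,180)
    a=im[o[1]:o[1]+o[3],o[0]:o[0]+o[2]]
    s=5 if n=="top" else 3
    cv2.imwrite(f"pics/col_{n}.png",cv2.resize(a,None,fx=s,fy=s,interpolation=cv2.INTER_CUBIC))
from scipy.spatial.transform import Rotation as R
s=read_state();print(s["time"],R.from_rotvec(s["eef_rot"]).as_matrix())
E
```

```text
body right front top corner (array([0.7059, 0.2893, 0.0689]), np.float64(0.0038294253026197825))
body left front corner (array([0.4254, 0.3249, 0.0645]), np.float64(0.00188849285639185))
knob (array([0.5698, 0.3415, 0.0926]), np.float64(0.0019227331818535258))
0.4 [[-0.0001  0.45    0.893 ]
 [-0.0002  0.893  -0.45  ]
 [-1.     -0.0002 -0.    ]]
```

View pics/col_top.png

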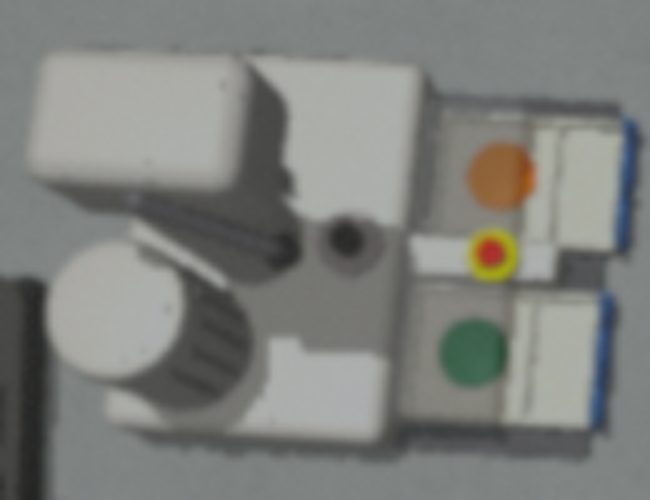

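View pics/col_scene.png

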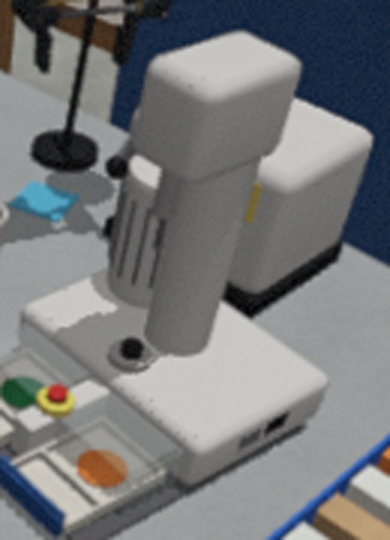

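```bash
cat > plan.py <<'E'
from h import *
from scipy.spatial.transform import Rotation as R
np.set_printoptions(precision=3,suppress=True)
A=-.12
def Rt(tilt=0,yaw=A):
    m=np.array([[np.cos(yaw),-np.sin(yaw),0],[np.sin(yaw),np.cos(yaw),0],[0,0,1]])
    t=np.radians(tilt); x=m@[0,np.sin(t),-np.cos(t)]; y=m@[1,0,0]
    return np.c_[x,y,np.cross(x,y)]
def plan(p0,R0,p1,R1):
    "p in TCP; turn deg, shift cm in start tool frame"
    print("turn",np.degrees(R.from_matrix(R0.T@R1).as_rotvec()),"shift",100*R0.T@(np.array(p1)-p0))
E
python3 - <<'E'
from plan import *
s=read_state();R0=R.from_rotvec(s["eef_rot"]).as_matrix();p0=s["eef_pos"]
plan(p0,R0,[.30,.29,.30],R0)
E
```

```text
turn [0. 0. 0.] shift [ -4.734 -23.097  13.742]
```

Call:
{"name": "move_arm", "arguments": {
  "steps": [
    [[0,0,0],[-0.6,-2.9,1.7],-1],
    [[0,0,0],[-1.2,-5.8,3.4],-1],
    [[0,0,0],[-1.8,-8.7,5.1],-1],
    [[0,0,0],[-2.4,-11.6,6.8],-1],
    [[0,0,0],[-3,-14.5,8.5],-1],
    [[0,0,0],[-3.6,-17.4,10.2],-1],
    [[0,0,0],[-4.2,-20.3,11.9],-1],
    [[0,0,0],[-4.8,-23,13.6],-1]
  ]
}}

```text
time: 1.4
eef_pos: [0.2992, 0.2905, 0.3011]
eef_rot: [0.366, 1.539, -0.366]
force: [0.2, -0.4, -0.2]
gripper_width: 0.0102
```

```bash
python3 - <<'E'
from plan import *
s=read_state();R0=R.from_rotvec(s["eef_rot"]).as_matrix();p0=s["eef_pos"]
plan(p0,R0,[.42,.05,.28],Rt(0))
E
```

```text
turn [70.134 -0.    -0.03 ] shift [  2.108 -16.041  21.604]
```

Call:
{"name": "move_arm", "arguments": {
  "steps": [
    [[8.8,0,0],[0.3,-2,2.7],-1],
    [[17.6,0,0],[0.5,-4,5.4],-1],
    [[26.4,0,0],[0.8,-6,8.1],-1],
    [[35.2,0,0],[1.0,-8,10.8],-1],
    [[44,0,0],[1.3,-10,13.5],-1],
    [[52.8,0,0],[1.5,-12,16.2],-1],
    [[61.6,0,0],[1.8,-14,18.9],-1],
    [[70.1,0,0],[2.1,-16,21.6],-1]
  ]
}}

```text
time: 2.4
eef_pos: [0.4207, 0.0506, 0.2799]
eef_rot: [1.301, 1.148, -1.299]
force: [0.8, -0.1, -0.7]
gripper_width: 0.0005
```

```bash
python3 - <<'E'
from plan import *
s=read_state();R0=R.from_rotvec(s["eef_rot"]).as_matrix();p0=s["eef_pos"];print(s["joint_pos"],p0,s["gripper_width"])
# tip above button by 40mm; tilt 15. front edge of tip (toward -y) etc
R1=Rt(15); tip=np.array([.557,.240,.125]); plan(p0,R0,tip-.014*R1[:,0],R1)
d=get_image("scene")["image"]; cv2.imwrite("pics/s2.png",d)
E
```

```text
[-0.318  0.394  0.128  2.113 -0.083  0.639 -0.258] [0.421 0.051 0.28 ] 0.0004935025957313146
turn [-0.231 14.973 -0.074] shift [ 14.152  11.17  -20.113]
```

View pics/s2.png

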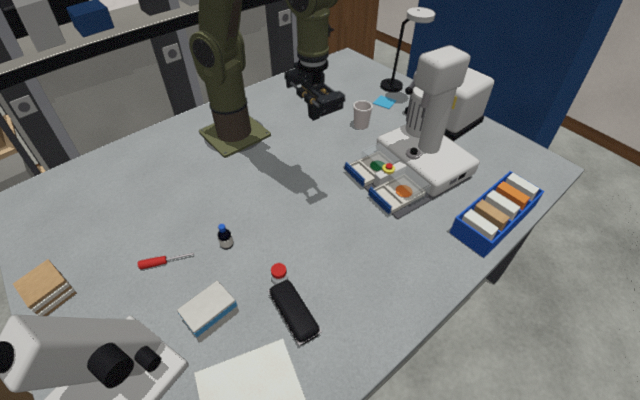

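Call:
{"name": "move_arm", "arguments": {
  "steps": [
    [[0,2,0],[1,1.4,-2.5],-1],
    [[0,4,0],[2,2.8,-5],-1],
    [[0,6,0],[3.5,4.2,-7.5],-1],
    [[0,8,0],[5,5.6,-10],-1],
    [[0,10,0],[7,7,-12.6],-1],
    [[0,12,0],[9.5,8.4,-15.1],-1],
    [[0,14,0],[12,9.8,-17.6],-1],
    [[0,15,0],[14.1,11.2,-20.1],-1]
  ]
}}

```text
time: 3.45
eef_pos: [0.5557, 0.238, 0.1377]
eef_rot: [1.499, 1.33, -1.15]
force: [-0.1, -0.3, 0.5]
gripper_width: 0.0007
```

```bash
python3 - <<'E'
from plan import *
s=read_state();R0=R.from_rotvec(s["eef_rot"]).as_matrix();p0=s["eef_pos"];print(s["joint_pos"],p0,p0+.014*R0[:,0],R0,s["force"])
for n in("scene","top"):
    D=get_image(n);d=D["image"]; 
    a=d[60:210,300:500] if n=="scene" else d[120:270,130:330]
    print(n,proj(D,p0+.014*R0[:,0]))
    cv2.imwrite(f"pics/{n}3.png",cv2.resize(a,None,fx=4,fy=4,interpolation=cv2.INTER_CUBIC))
E
```

```text
[-0.28   0.794 -0.139  1.844 -0.341  0.404 -0.185] [0.556 0.238 0.138] [0.556 0.242 0.124] [[ 0.031  0.993 -0.116]
 [ 0.258 -0.12  -0.959]
 [-0.966 -0.    -0.259]] [-0.115 -0.251  0.488]
scene [391.085 153.173]
top [239.993 202.689]
```

View pics/scene3.png

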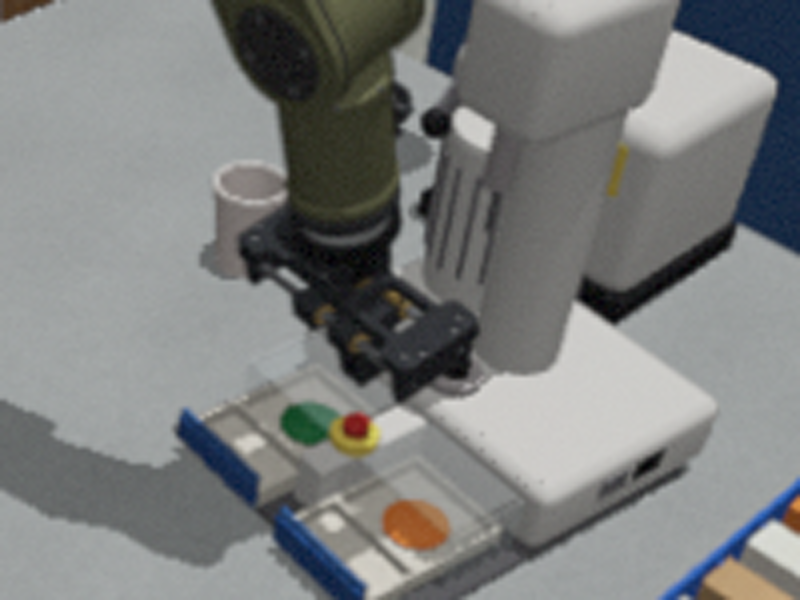

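View pics/top3.png

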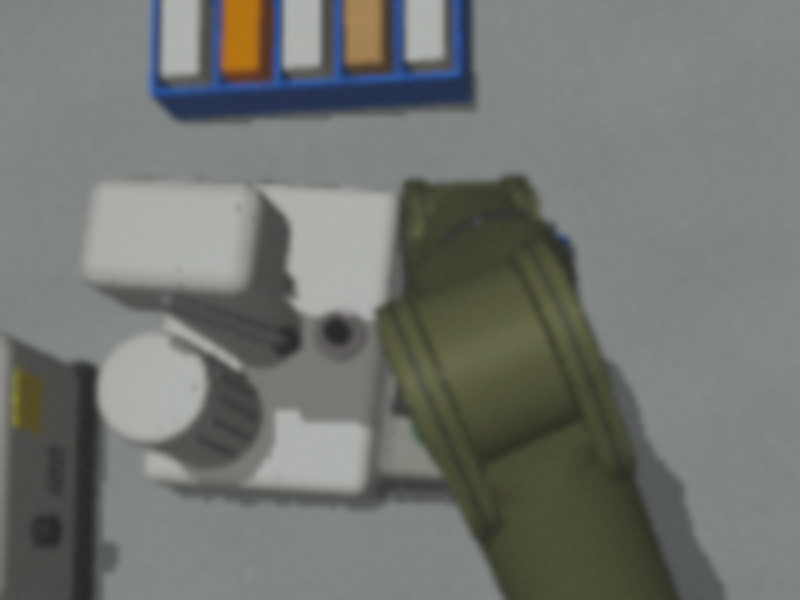

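Call:
{"name": "move_arm", "arguments": {
  "steps": [
    [[0,0,0],[0.6,0,-0.3],-1],
    [[0,0,0],[1.6,-0.1,-0.1],-1],
    [[0,0,0],[2.5,-0.1,0.1],-1],
    [[0,0,0],[3.0,-0.1,0.3],-1],
    [[0,0,0],[3.3,-0.1,0.4],-1],
    [[0,0,0],[3.6,-0.1,0.45],-1],
    [[0,0,0],[3.9,-0.1,0.5],-1],
    [[0,0,0],[4.2,-0.1,0.6],-1]
  ]
}}

```text
time: 4.55
eef_pos: [0.5549, 0.243, 0.0965]
eef_rot: [1.499, 1.33, -1.149]
force: [-0.2, 1.0, -0.1]
gripper_width: 0.0007
```

```bash
python3 - <<'E'
from plan import *
s=read_state();R0=R.from_rotvec(s["eef_rot"]).as_matrix();p0=s["eef_pos"];print(p0,p0+.014*R0[:,0]+.009*R0[:,2],s["force"])
D=get_image("scene");d=D["image"]; a=d[130:190,350:430]
cv2.imwrite(f"pics/s4.png",cv2.resize(a,None,fx=9,fy=9,interpolation=cv2.INTER_CUBIC))
E
```

```text
[0.555 0.243 0.097] [0.554 0.238 0.081] [-0.168  0.964 -0.133]
```

View pics/s4.png

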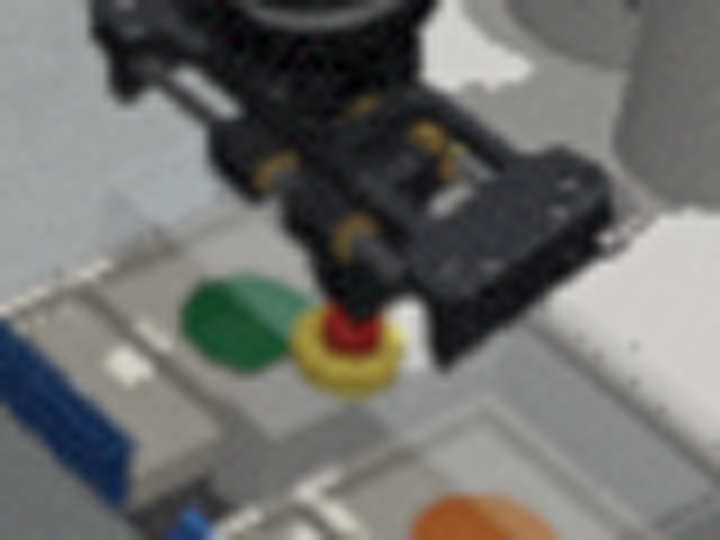

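Call:
{"name": "move_arm", "arguments": {
  "steps": [
    [[0,0,0],[0.1,0,0],-1],
    [[0,0,0],[0.2,0,0.05],-1],
    [[0,0,0],[0.3,0,0.1],-1],
    [[0,0,0],[0.4,0,0.1],-1],
    [[0,0,0],[0.5,0,0.15],-1],
    [[0,0,0],[0.6,0,0.15],-1],
    [[0,0,0],[0.6,0,0.15],-1],
    [[0,0,0],[0.6,0,0.15],-1]
  ]
}}

```text
time: 5.6
eef_pos: [0.555, 0.243, 0.0905]
eef_rot: [1.499, 1.329, -1.15]
force: [-0.2, -0.9, 3.5]
gripper_width: 0.0003
```

Call:
{"name": "move_arm", "arguments": {
  "steps": [
    [[0,0,0],[0.1,0,0],-1],
    [[0,0,0],[0.2,0,0.05],-1],
    [[0,0,0],[0.3,0,0.1],-1],
    [[0,0,0],[0.4,0,0.1],-1],
    [[0,0,0],[0.4,0,0.1],-1],
    [[0,0,0],[0.5,0,0.15],-1],
    [[0,0,0],[0.5,0,0.15],-1],
    [[0,0,0],[0.5,0,0.15],-1]
  ]
}}

```text
time: 6.6
eef_pos: [0.5551, 0.2432, 0.0889]
eef_rot: [1.501, 1.33, -1.147]
force: [-7.4, -5.1, 33.5]
gripper_width: 0.0
```

```bash
python3 - <<'E'
from plan import *
s=read_state();R0=R.from_rotvec(s["eef_rot"]).as_matrix();p0=s["eef_pos"];print(p0,p0+.014*R0[:,0]+.009*R0[:,2],s["force"])
D=get_image("scene");d=D["image"]; a=d[130:190,350:430]
cv2.imwrite(f"pics/s5.png",cv2.resize(a,None,fx=9,fy=9,interpolation=cv2.INTER_CUBIC))
E
```

```text
[0.555 0.243 0.089] [0.555 0.238 0.073] [-7.396 -5.13  33.529]
```

View pics/s5.png

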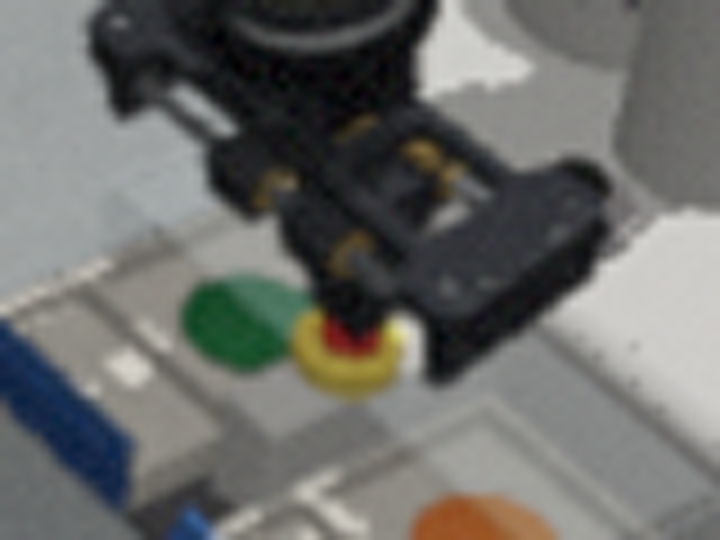

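Call:
{"name": "move_arm", "arguments": {
  "steps": [
    [[0,0,0],[-0.4,0,-0.1],-1],
    [[0,0,0],[-1,0,-0.3],-1],
    [[0,0,0],[-2,0,-0.5],-1],
    [[0,0,0],[-3,0,-0.8],-1],
    [[0,0,0],[-4,0,-1.1],-1],
    [[0,0,0],[-5,0,-1.4],-1],
    [[0,0,0],[-6,0,-1.6],-1],
    [[0,0,0],[-6,0,-1.6],-1]
  ]
}}

```text
time: 7.65
eef_pos: [0.5554, 0.2429, 0.1483]
eef_rot: [1.5, 1.329, -1.148]
force: [-0.7, 0.0, -1.0]
gripper_width: 0.0005
```

```bash
python3 - <<'E'
from plan import *
s=read_state();R0=R.from_rotvec(s["eef_rot"]).as_matrix();p0=s["eef_pos"];print(p0,s["force"])
D=get_image("scene");d=D["image"]; a=d[130:220,330:430]
cv2.imwrite(f"pics/s6.png",cv2.resize(a,None,fx=7,fy=7,interpolation=cv2.INTER_CUBIC))
# over well: lip mid (.6135,.1472); well centre 25 behind
m=np.array([np.sin(.12),np.cos(.12)]); c=np.array([.6135,.1472])
R1=Rt(0)
plan(p0,R0,[*(c+.022*m),.125],R1); print(c+.022*m)
E
```

```text
[0.555 0.243 0.148] [-0.671  0.029 -1.019]
turn [  0.04  -15.037  -0.089] shift [0.545 6.909 6.985]
[0.616 0.169]
```

View pics/s6.png

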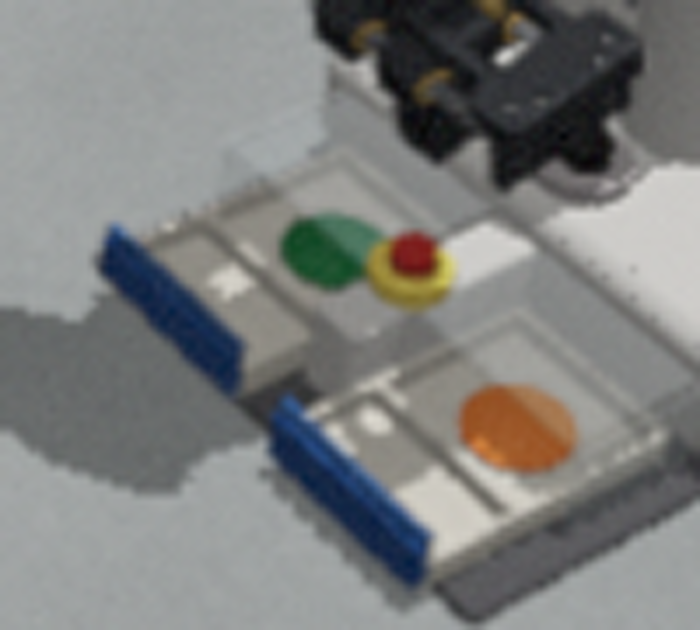

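Call:
{"name": "move_arm", "arguments": {
  "steps": [
    [[0,-2,0],[0,0.9,0.9],-1],
    [[0,-4,0],[0,1.8,1.8],-1],
    [[0,-6,0],[0.1,2.7,2.7],-1],
    [[0,-8,0],[0.2,3.6,3.6],-1],
    [[0,-10,0],[0.3,4.5,4.5],-1],
    [[0,-12,0],[0.4,5.4,5.4],-1],
    [[0,-14,0],[0.5,6.3,6.3],-1],
    [[0,-15,0],[0.5,6.9,7.0],-1]
  ]
}}

```text
time: 8.7
eef_pos: [0.6159, 0.1685, 0.124]
eef_rot: [1.295, 1.15, -1.297]
force: [-0.2, 0.7, 0.8]
gripper_width: 0.0004
```

```bash
python3 - <<'E'
from plan import *
s=read_state();R0=R.from_rotvec(s["eef_rot"]).as_matrix();p0=s["eef_pos"];print(p0,s["force"],R0)
D=get_image("scene");d=D["image"]; a=d[130:220,330:430]
cv2.imwrite(f"pics/s7.png",cv2.resize(a,None,fx=7,fy=7,interpolation=cv2.INTER_CUBIC))
tip=p0+.014*R0[:,0]; print((proj(D,tip)-[330,130])*7,(proj(D,[.616,.169,.03])-[330,130])*7)
E
```

```text
[0.616 0.168 0.124] [-0.249  0.737  0.767] [[-0.     0.993 -0.119]
 [-0.001 -0.119 -0.993]
 [-1.     0.     0.001]]
[411.506 332.345] [388.307 464.603]
```

View pics/s7.png

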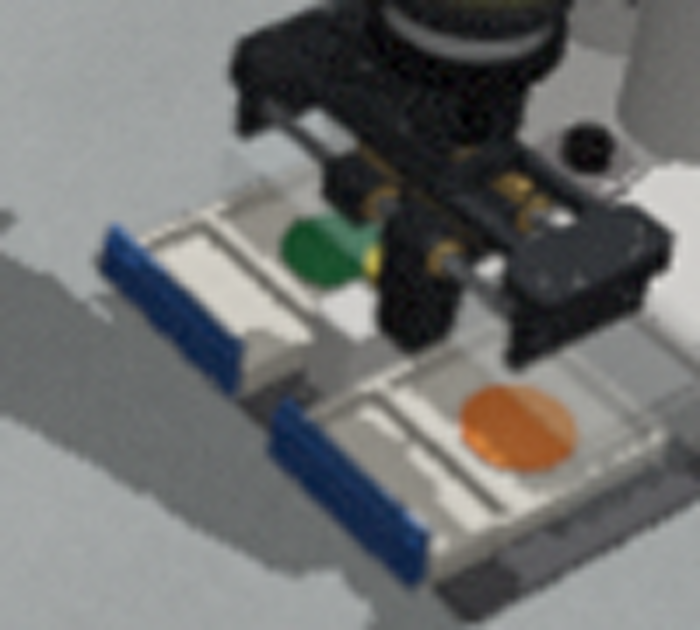

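Call:
{"name": "move_arm", "arguments": {
  "steps": [
    [[0,0,0],[1,0,0],-1],
    [[0,0,0],[2.5,0,0],-1],
    [[0,0,0],[4,0,0],-1],
    [[0,0,0],[5.3,0,0],-1],
    [[0,0,0],[6.3,0,0],-1],
    [[0,0,0],[7.2,0,0],-1],
    [[0,0,0],[8,0,0],-1],
    [[0,0,0],[8,0,0],-1]
  ]
}}

```text
time: 9.75
eef_pos: [0.6151, 0.1686, 0.0438]
eef_rot: [1.296, 1.151, -1.297]
force: [0.0, -0.7, -0.7]
gripper_width: 0.0005
```

```bash
python3 - <<'E'
from plan import *
s=read_state();R0=R.from_rotvec(s["eef_rot"]).as_matrix();p0=s["eef_pos"];print(p0,s["force"])
D=get_image("scene");d=D["image"]; a=d[130:220,330:430]
cv2.imwrite(f"pics/s8.png",cv2.resize(a,None,fx=7,fy=7,interpolation=cv2.INTER_CUBIC))
E
```

```text
[0.615 0.169 0.044] [ 0.036 -0.744 -0.715]
```

View pics/s8.png

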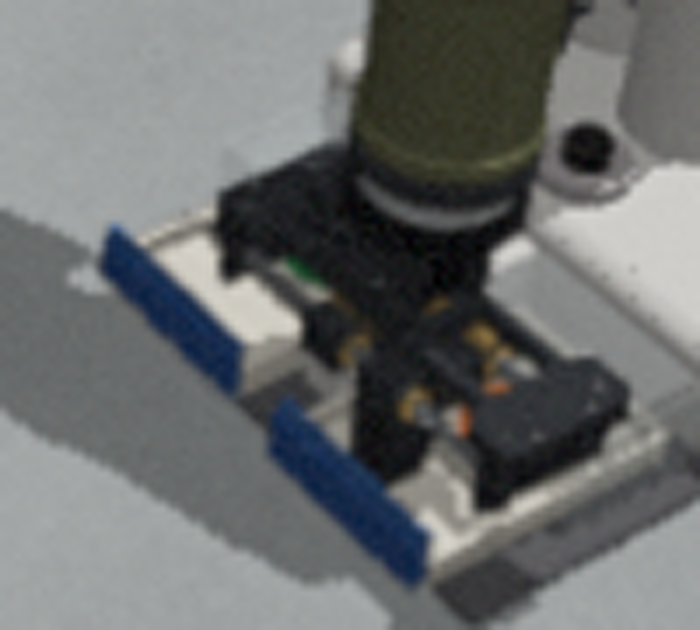

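Call:
{"name": "move_arm", "arguments": {
  "steps": [
    [[0,0,0],[0,0,0.5],-1],
    [[0,0,0],[0,0,1],-1],
    [[0,0,0],[0,0,1.4],-1],
    [[0,0,0],[0,0,1.8],-1],
    [[0,0,0],[0,0,2.2],-1],
    [[0,0,0],[0,0,2.7],-1],
    [[0,0,0],[0,0,3.2],-1],
    [[0,0,0],[0,0,3.7],-1]
  ]
}}

```text
time: 10.8
eef_pos: [0.6112, 0.1315, 0.0444]
eef_rot: [1.297, 1.15, -1.296]
force: [0.9, 2.4, 1.2]
gripper_width: 0.0005
```

```bash
python3 - <<'E'
from plan import *
s=read_state();p0=s["eef_pos"];print(p0,s["force"])
D=get_image("scene");d=D["image"]; a=d[130:230,320:430]
cv2.imwrite(f"pics/s9.png",cv2.resize(a,None,fx=6,fy=6,interpolation=cv2.INTER_CUBIC))
E
```

```text
[0.611 0.132 0.044] [0.881 2.365 1.225]
```

View pics/s9.png

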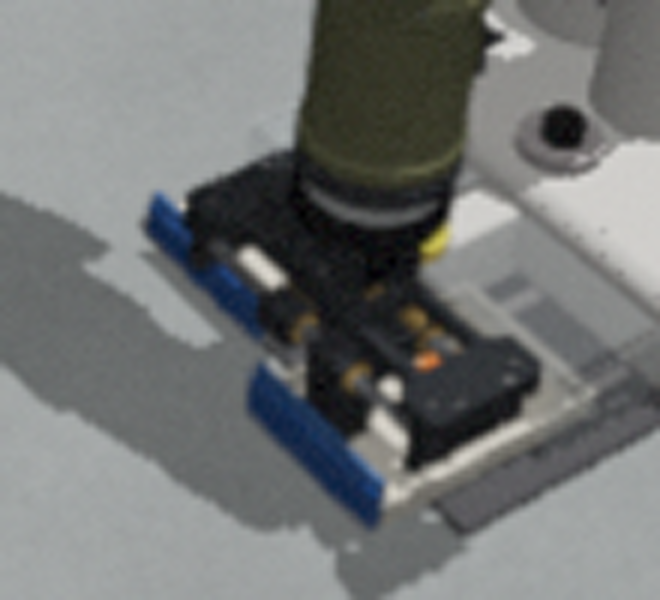

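Call:
{"name": "move_arm", "arguments": {
  "steps": [
    [[0,0,0],[0,0,0.6],-1],
    [[0,0,0],[0,0,1.3],-1],
    [[0,0,0],[0,0,2],-1],
    [[0,0,0],[0,0,2.7],-1],
    [[0,0,0],[0,0,3.4],-1],
    [[0,0,0],[0,0,4.1],-1],
    [[0,0,0],[0,0,4.8],-1],
    [[0,0,0],[0,0,5.3],-1]
  ]
}}

```text
time: 11.85
eef_pos: [0.6046, 0.0786, 0.0443]
eef_rot: [1.297, 1.15, -1.297]
force: [1.1, 1.9, -0.8]
gripper_width: 0.0005
```

Call:
{"name": "move_arm", "arguments": {
  "steps": [
    [[0,0,0],[0,0,0.3],-1],
    [[0,0,0],[0,0,0.5],-1],
    [[0,0,0],[0,0,0.7],-1],
    [[0,0,0],[0,0,0.8],-1],
    [[0,0,0],[0,0,0.9],-1],
    [[0,0,0],[0,0,1.0],-1],
    [[0,0,0],[0,0,1.1],-1],
    [[0,0,0],[0,0,1.2],-1]
  ]
}}

```text
time: 12.85
eef_pos: [0.6033, 0.0676, 0.0443]
eef_rot: [1.297, 1.151, -1.296]
force: [0.7, 3.8, -1.3]
gripper_width: 0.0006
```

Call:
{"name": "move_arm", "arguments": {
  "steps": [
    [[0,0,0],[0,0,0.1],-1],
    [[0,0,0],[0,0,0.1],-1],
    [[0,0,0],[0,0,0.2],-1],
    [[0,0,0],[0,0,0.2],-1],
    [[0,0,0],[0,0,0.3],-1],
    [[0,0,0],[0,0,0.3],-1],
    [[0,0,0],[0,0,0.4],-1],
    [[0,0,0],[0,0,0.4],-1]
  ]
}}

```text
time: 13.85
eef_pos: [0.6033, 0.0675, 0.0444]
eef_rot: [1.299, 1.155, -1.292]
force: [1.3, 9.6, -1.7]
gripper_width: 0.0005
```

Call:
{"name": "move_arm", "arguments": {
  "steps": [
    [[0,0,0],[0,0,-0.6],-1],
    [[0,0,0],[0,0,-1.4],-1],
    [[0,0,0],[0,0,-1.6],-1],
    [[0,0,0],[-1.5,0,-1.6],-1],
    [[0,0,0],[-4,0,-1.6],-1],
    [[0,0,0],[-8,0,-1.6],-1],
    [[0,0,0],[-12,0,-1.6],-1],
    [[0,0,0],[-15,0,-1.6],-1]
  ]
}}

```text
time: 14.85
eef_pos: [0.6052, 0.0784, 0.1973]
eef_rot: [1.299, 1.148, -1.296]
force: [-0.0, 0.9, -0.2]
gripper_width: 0.0004
```

```bash
python3 - <<'E'
from plan import *
s=read_state();R0=R.from_rotvec(s["eef_rot"]).as_matrix();p0=s["eef_pos"];print(p0,s["force"])
plan(p0,R0,[.42,-.05,.27],Rt(0))
E
```

```text
[0.605 0.078 0.197] [-0.014  0.867 -0.179]
turn [-0.032 -0.004 -0.14 ] shift [ -7.313 -16.82   14.977]
```

Call:
{"name": "move_arm", "arguments": {
  "steps": [
    [[0,0,0],[-1,-2,1.9],-1],
    [[0,0,0],[-2,-4,3.8],-1],
    [[0,0,0],[-3,-6,5.6],-1],
    [[0,0,0],[-4,-9,7.5],-1],
    [[0,0,0],[-5,-11,9.4],-1],
    [[0,0,0],[-6,-13,11.2],-1],
    [[0,0,0],[-7,-15,13],-1],
    [[0,0,0],[-7,-17,15],-1]
  ]
}}

```text
time: 15.85
eef_pos: [0.4175, -0.0504, 0.2658]
eef_rot: [1.298, 1.148, -1.295]
force: [0.9, 0.1, 0.5]
gripper_width: 0.0004
```

```bash
python3 - <<'E'
from plan import *
D={n:get_image(n) for n in("scene","top")}
T=D["top"]["image"];S=D["scene"]["image"]
cv2.imwrite("pics/fs.png",S);cv2.imwrite("pics/ft.png",T)
cv2.imwrite("pics/ftc.png",cv2.resize(T[160:255,190:310],None,fx=6,fy=6,interpolation=cv2.INTER_CUBIC))
cv2.imwrite("pics/fsc.png",cv2.resize(S[135:235,330:460],None,fx=6,fy=6,interpolation=cv2.INTER_CUBIC))
E
```

```text
(no output)
```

View pics/ft.png

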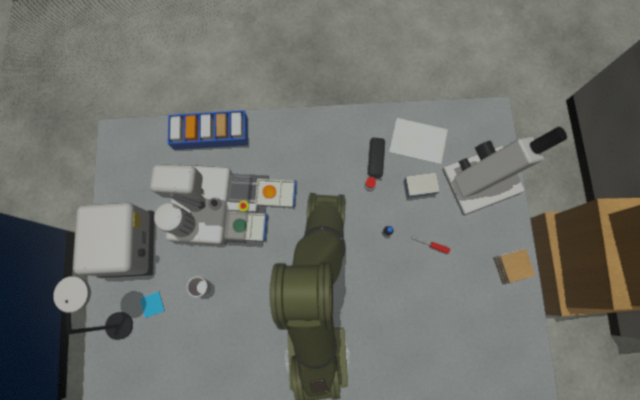

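View pics/ftc.png

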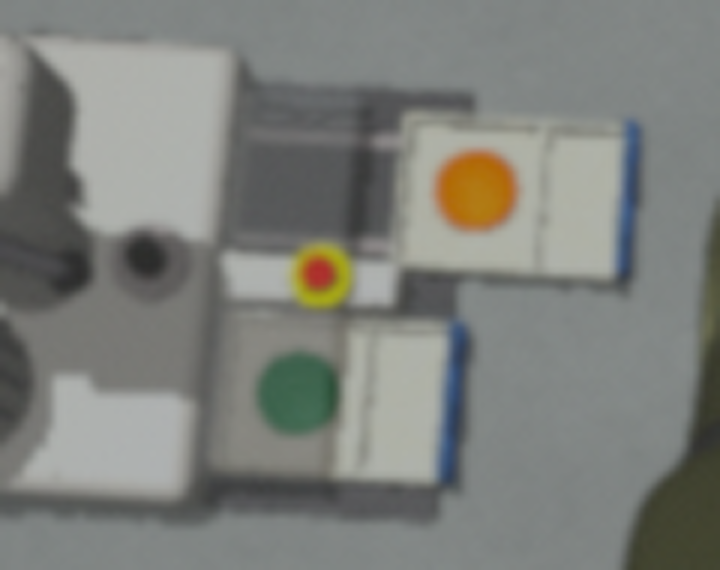

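View pics/fsc.png

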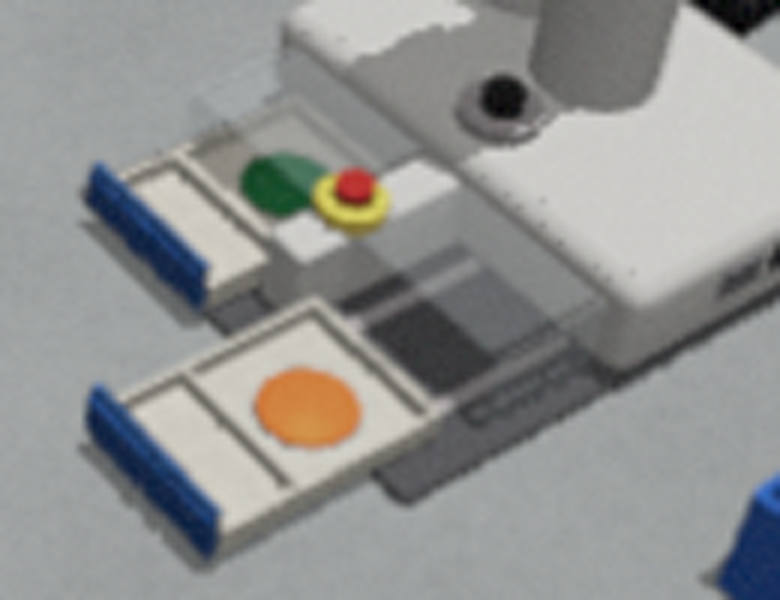

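View pics/fs.png

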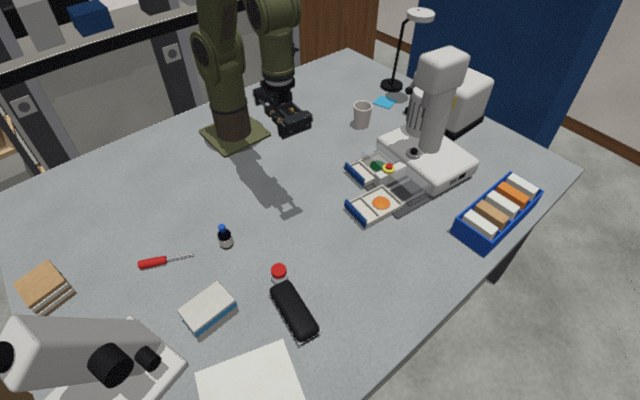

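```bash
python3 - <<'E'
from plan import *
T=get_image("top")
a=atz(T,tc(472,191),.047);b=atz(T,tc(619,198),.047);print(a,b,np.linalg.norm(a-b))
print(read_state()["dq"].round(3),read_state()["time"])
E
```

```text
[0.612 0.149 0.047] [0.602 0.058 0.047] 0.092403701186608
[-0.024  0.026 -0.026 -0.05  -0.009 -0.01  -0.006] 16.0
```

```bash
python3 -c "
from rig import *
print(finish_job())"
```

```text
the job is handed in; nothing more can be done
None
```

I pressed the red stop button, let it go, then drew the amber lens's tray (the far one) out to its stop. The job was handed in at about 16 s of the 42 s allowed; `finish_job` gave no verdict.

- **Button:** I pressed it with shut fingertips tilted 15° for clearance from the column. It bottomed at about 33 N, and the picture afterwards showed it up again.
- **Tray:** I hooked the shut fingertips behind the far blue lip and pulled slowly. The pull took about 2–4 N. At the stop the force rose to 9.6 N while the tool stayed still.
- **How far it came out:** The top picture shows the lip moved about 92 mm. It began an estimated 5–12 mm out, so that puts it at or near the full 100 mm.
- **Final pictures:** Both lenses lie in their compartments, the green lens's tray is still in, and the bystanders look where they were. I checked the bystanders by eye only.
- **Arm:** It finished clear of everything, at about (0.42, −0.05, 0.27) m, with forces near zero. I handed in with its joints still creeping at up to 0.05 rad/s.
- **Disagreement:** Early on, the two cameras differed by up to about 8 mm on the lips and lenses. A joint fit brought most points within about a pixel (about 3 mm).

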